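# Snap the food-box lid shut all round

## Task

The lid on the white food box on the shop counter is only resting: on each of its four sides a section of the rim stands up. Press the rim down around the box, one section after another, until all four have clicked shut, flush with the lid. Do not lift the box or push it away from its place, and leave the mug, jar and bowl alone.

Things in the scene. Friction and masses are not known exactly. Their poses are not given: they have to be found in the camera images.
- food_box: white ceramic food box, loose on the counter, about 0.9 kg: 140 mm along its x, 200 mm along its y, 70 mm high, plus a 5 mm grey plastic lid whose flat top is 75 mm above the counter. Lid's middle and corners are seated; between the corners each side has one hinged rim section, standing up at a slant. Origin: centre of the underside, z up
- near_press (a point): where to press the rim section along the long side at the box's own -x: on its top, mid-length, 22 mm outward of its hinge line, 9 mm inside its outer edge. Grey plastic strip 136 x 31 mm with a 14 mm lip hanging at its outer edge, hinged along its inner edge level with the lid's top. Point is 9 mm above the lid's top when up, level with it when shut
- near_clip (a joint): angle by which the near section is pressed down, rad: 0 popped up, 0.42 clicked shut and flush. Pressing it down takes about 6 N at the press point, most at first; past half way (0.21) it snaps down by itself and stays, released before that it springs back up. Shut, it rests on a firm stop
- far_press (a point): where to press the rim section along the long side at the box's own +x: on its top, mid-length, 22 mm outward of its hinge line, 9 mm inside its outer edge. Grey plastic strip 136 x 31 mm with a 14 mm lip hanging at its outer edge, hinged along its inner edge level with the lid's top. Point is 9 mm above the lid's top when up, level with it when shut
- far_clip (a joint): angle by which the far section is pressed down, rad: 0 popped up, 0.42 clicked shut and flush. Pressing it down takes about 6 N at the press point, most at first; past half way (0.21) it snaps down by itself and stays, released before that it springs back up. Shut, it rests on a firm stop
- left_press (a point): where to press the rim section along the short side at the box's own +y: on its top, mid-length, 22 mm outward of its hinge line, 9 mm inside its outer edge. Grey plastic strip 76 x 31 mm with a 14 mm lip hanging at its outer edge, hinged along its inner edge level with the lid's top. Point is 9 mm above the lid's top when up, level with it when shut
- left_clip (a joint): angle by which the left section is pressed down, rad: 0 popped up, 0.42 clicked shut and flush. Pressing it down takes about 6 N at the press point, most at first; past half way (0.21) it snaps down by itself and stays, released before that it springs back up. Shut, it rests on a firm stop
- right_press (a point): where to press the rim section along the short side at the box's own -y: on its top, mid-length, 22 mm outward of its hinge line, 9 mm inside its outer edge. Grey plastic strip 76 x 31 mm with a 14 mm lip hanging at its outer edge, hinged along its inner edge level with the lid's top. Point is 9 mm above the lid's top when up, level with it when shut
- right_clip (a joint): angle by which the right section is pressed down, rad: 0 popped up, 0.42 clicked shut and flush. Pressing it down takes about 6 N at the press point, most at first; past half way (0.21) it snaps down by itself and stays, released before that it springs back up. Shut, it rests on a firm stop
- mug: bystander: white mug, 80 mm across, 92 mm high, handle at its own +y; origin centre of underside
- jar: bystander: closed glass jar, 72 mm across, 110 mm high; origin centre of underside
- bowl: bystander: small white bowl, 90 mm across, 50 mm high; origin centre of underside
There are look-alikes about, which are no part of the job. What is shaped like the food_box but orange or purple is not meant.

How it is judged (in metres and radians):
At the end, for the whole second after the job is handed in: all four rim sections are clicked shut (each within 0.05 rad of flush); the box stands level (within 0.05 rad) and still on the counter within 50 mm of where it began; mug, jar and bowl stand upright within 50 mm of where they began (value of joint each of near_clip, far_clip, left_clip, right_clip above 0.37 rad and distance of each of food_box, mug, jar, bowl from where it was at the start of the episode below 0.05 m and angle between food_box's own z axis and vertical below 0.05 rad and linear speed of food_box below 0.02 m/s and height (world z) of food_box below 0.01 m and angle between each of mug, jar, bowl's own z axis and vertical below 0.15 rad); the robot touches nothing.
It fails at once if the food box is lifted or tipped (height (world z) of food_box above 0.015 m or angle between food_box's own z axis and vertical above 0.15 rad).
It fails at once if the food box is pushed or carried more than 60 mm from its place (distance of food_box from where it was at the start of the episode above 0.06 m).
It fails at once if the mug, jar or bowl is moved or tipped (distance of any of mug, jar, bowl from where it was at the start of the episode above 0.05 m or angle between any of mug, jar, bowl's own z axis and vertical above 0.3 rad).
It also fails if it takes over 48 s, if anything falls off the work surface, if the arm or the gripper's body presses on something with over 40 N, if the wrist force passes 120 N, or if a joint passes its speed limit or range.

## Robot

A 7-joint arm with a two-finger parallel gripper is mounted at the origin on the work surface. World frame = base frame: x ahead of the robot, y to its left, z up, the work surface at z = 0. Lengths are in m, angles in degrees, forces in N, time in s.
With the tool pointing down it reaches from about 0.425 to 0.875 m from the base axis. Payload 4.7 kg.
Tool frame: the origin (TCP) lies at the very end of the fingers, on their centre line; the grasp point (between the pads) lies 19 mm behind it; z points along the fingers, y is the line along which they close (so a half turn about z gives the same grasp; the last joint's range is limited). The gripper opens to 87 mm and grips with 3 to 60 N. Pads are 19 mm wide; open, the fingers measure 117 mm over their backs; the gripper's body (75 mm by 190 mm) begins 51 mm behind the grasp point.
Start: joints at [68.875, 18.392, -4.016, 83.108, 1.295, 78.541, -3.26], TCP at [0.243, -0.603, 0.223] pointing down, gripper open.
Joint ranges: [-163.93, 163.93], [-17.29, 119.83], [-79.2, 71.16], [3.27, 140.29], [-89.18, 269.18], [5.43, 117.66], [-154.24, 154.24]. Speed limits (degrees/s): [147.25, 147.25, 180, 180, 180, 180, 180].

## Interface

Orientations are given as [roll, pitch, yaw] about the fixed x, y, z axes, in that order (R = Rz(yaw) Ry(pitch) Rx(roll)).
In Python, from cell import telemetry, cams, env gives the robot as it stands.
- The arm moves only by the tool arm_command, never from a script. Its argument "series" is text: rows parted by semicolons, each of 5 numbers parted by spaces: the shift along the tool's x, y, z in mm, then the turn about the tool's z in rad, then the closure in counts, from 0 (fully open) to 255 (shut). A call has 1 to 20 rows; each row shifts and turns the commanded pose from where the row before left it, along the tool's axes as they then stand; what a row does not reach is not made up. A row lasts 1/12 s, in which the tool goes at most 41.7 mm and 7.16 degrees, less where a joint would pass 70% of its speed; a pose out of reach is approached as far as the arm can. A call is refused whole if a number of a shift passes 41.7 or a number of a turn 0.125, either way. A call with a gripper value outside its range is refused whole. The fingers move at their own pace and stop on an object; "squeeze" is the grip in N (left out, the last holds). Time passes only in rows, so rows that do not move let the fingers close. It gives the time, the measured TCP pose, the force, the opening and the grip force at its end, in the units of the state.
- telemetry.get_obs(): the state, without advancing time (a new reading comes with each control period).
- cams.read_camera(name): name is "scene" or "top" or "wrist"; returns the picture (400x640x3 uint8, blue, green, red); there is no depth.
- cams.calibration(name): a dict with "K" (3x3 intrinsics, pixels), "origin" and "rotation" of the camera in the world; the wrist camera has in their place "hand_eye" (4x4, takes a point from camera to tool coordinates, whose origin is the TCP and whose axes are the flange's). Camera axes: x right, y down, z forward; pixel columns grow to the right and rows downward; lengths in m; the calibration is good to about 2 mm. The wrist camera is an equidistant fisheye: a pixel r from the principal point sees the ray r / f radians off the axis. A picture is of the moment at which its call begins: read the wrist's pose just before it. calibration takes no time and is no camera call.
- env.sign_off(): hands the job in; it is judged then, once.
The state is a dict: "time_s": time; "qpos": joint angles; "joint_velocities": joint speeds; "effort": joint torques, N m; "tool_pos": TCP position; "tool_rot": TCP orientation; "force": force on the tool from outside, world axes, zero at the start; "wrist_torque": the same for the moment, N m; "grip_width": finger opening in m; "grasp_force": force on a finger pad.
Only numpy, scipy, OpenCV 4.12 (cv2) and the standard library are available. Lean on these libraries where they do the work, as an engineer would, in place of code of your own. Each camera call takes 0.05 s, during which the arm holds its last target. There are 200 camera calls.

## Working session

There is one attempt and no reset: what is moved stays moved. The work goes in short steps, Python scripts to look and compute and a tool call to move; the robot and the scene stay as the last step left them, time stands still between calls to the robot, and variables do not carry over. Pictures are saved under pics/ and viewed, at most 10 in all, crops included, and the job is handed in when it is done.

Besides the shell and the picture viewer there is one more tool, called after ">>>" by a JSON object that holds its "op" and its "data", one argument or row to a line. arm_command: Moves the arm, as the interface text tells. Its arguments: {"type":"object","properties":{"series":{"type":"string"},"squeeze":{"type":"number"}},"required":["series"]}

```bash
mkdir -p pics; ls
python3 - <<'E'
from cell import telemetry,cams,env
import cv2,numpy as np
for n in("scene","top"):
    im=cams.read_camera(n); cv2.imwrite(f"pics/{n}0.png",im)
    c=cams.calibration(n); print(n,{k:np.round(v,4).tolist() for k,v in c.items()})
print(cams.calibration("wrist"))
o=telemetry.get_obs(); print(o)
E
```

```text
pics
scene {'K': [[390.2289, 0.0, 316.9565], [0.0, 390.2289, 197.7442], [0.0, 0.0, 1.0]], 'origin': [1.0233, 0.403, 1.014], 'rotation': [-146.6825, 0.9207, 131.5794]}
top {'K': [[412.3839, 0.0, 321.3302], [0.0, 412.3839, 199.0114], [0.0, 0.0, 1.0]], 'origin': [0.4714, -0.0023, 1.2334], 'rotation': [-174.7486, -0.9261, -90.6652]}
{'K': array([[309.70691629,   0.        , 319.3448509 ],
       [  0.        , 309.70691629, 197.64988873],
       [  0.        ,   0.        ,   1.        ]]), 'hand_eye': array([[ 2.90686984e-04, -9.63684323e-01, -2.67043893e-01,
         7.32846707e-02],
       [ 9.99999333e-01,  5.78636300e-04, -9.99595752e-04,
         1.52849915e-03],
       [ 1.11781605e-03, -2.67043424e-01,  9.63683849e-01,
        -1.62130832e-01],
       [ 0.00000000e+00,  0.00000000e+00,  0.00000000e+00,
         1.00000000e+00]])}
{'time_s': 0.1, 'qpos': array([68.8740446 , 18.43345594, -4.01683477, 83.16610961,  1.2950464 ,
       78.54241802, -3.25979652]), 'joint_velocities': array([-0.03726677, -0.12690454, -0.07336422, -0.1805656 ,  0.03069369,
        0.01640511,  0.01478007]), 'effort': array([-3.05929370e-04, -4.92570877e+01, -4.05691685e-01, -3.13398385e+01,
       -6.41636783e-02,  3.95592581e-02,  4.98566487e-05]), 'tool_pos': array([ 0.24258172, -0.60250886,  0.22160225]), 'tool_rot': array([-1.79903256e+02,  5.10809525e-03,  2.19369638e+01]), 'force': array([0.33364318, 0.17942885, 0.15030126]), 'wrist_torque': array([-0.08854435,  0.01735668,  0.07343126]), 'grasp_force': 0.0, 'grip_width': 0.08685969526132292}
```

View pics/top0.png

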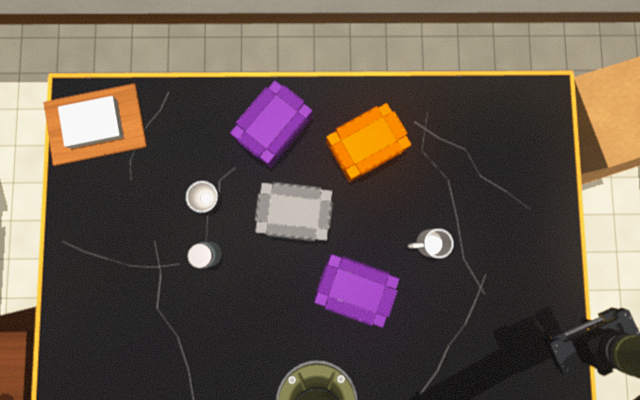

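View pics/scene0.png

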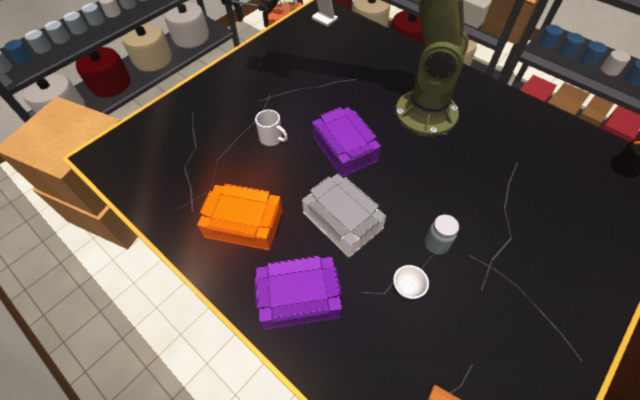

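Candidates in the top view: white/grey box (293,212), purple boxes (271,124) and (357,291), an orange box (368,142), and a white slab on a tray (90,122). By the description, it is the white/grey one at (293,212). I'll check it in a close crop and measure it.

```bash
cat > h.py <<'E'
import numpy as np,cv2
from scipy.spatial.transform import Rotation as R
from cell import telemetry,cams
def toplane(n,uv,z):
    c=cams.calibration(n); uv=np.atleast_2d(uv).astype(float)
    d=np.c_[uv,np.ones(len(uv))]@np.linalg.inv(c["K"]).T@R.from_euler("xyz",c["rotation"],degrees=True).as_matrix().T
    o=np.array(c["origin"]); return o+d*((z-o[2])/d[:,2])[:,None]
def proj(n,P):
    c=cams.calibration(n); p=(np.atleast_2d(P)-c["origin"])@R.from_euler("xyz",c["rotation"],degrees=True).as_matrix()
    p=p@c["K"].T; return p[:,:2]/p[:,2:]
E
python3 - <<'E'
from h import *
im=cv2.imread("pics/top0.png"); g=im[160:260,230:360]
cv2.imwrite("pics/crop0.png",cv2.resize(g,None,fx=6,fy=6,interpolation=cv2.INTER_CUBIC))
hsv=cv2.cvtColor(im,cv2.COLOR_BGR2HSV)
m=((hsv[...,1]<40)&(hsv[...,2]>80)).astype(np.uint8); m[:, :235]=0;m[:,350:]=0;m[:165]=0;m[255:]=0
c=max(cv2.findContours(m,0,2)[0],key=cv2.contourArea)
r=cv2.minAreaRect(c);print(r)
b=cv2.boxPoints(r);print(b);print(toplane("top",b,.078).round(4),toplane("top",[r[0]],.078))
# rough others
for n,p,z in(("mug",(434,243),.09),("jar",(202,256),.11),("bowl",(202,197),.05),("purple",(357,291),.075),("orange",(368,142),.075),("purple2",(271,124),.075)):print(n,toplane("top",[p],z).round(3))
E
```

```text
((293.4450988769531, 210.99391174316406), (75.53517150878906, 54.442745208740234), 6.340191841125488)
[[252.9024  233.87807]
 [258.9146  179.7683 ]
 [333.9878  188.10976]
 [327.9756  242.21953]]
[[ 0.4819  0.1695  0.078 ]
 [ 0.6337  0.1531  0.078 ]
 [ 0.6079 -0.0583  0.078 ]
 [ 0.4563 -0.0393  0.078 ]] [[0.54448036 0.05634448 0.078     ]]
mug [[ 0.451 -0.333  0.09 ]]
jar [[0.424 0.301 0.11 ]]
bowl [[0.589 0.32  0.05 ]]
purple [[ 0.321 -0.118  0.075]]
orange [[ 0.74  -0.158  0.075]]
purple2 [[0.795 0.119 0.075]]
```

View pics/crop0.png

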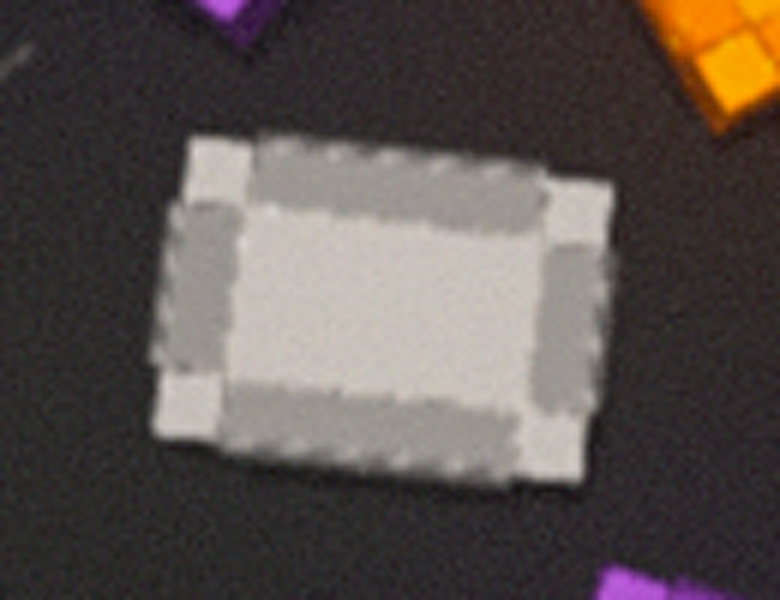

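The crop shows the white/grey box: four light corners at crop (188,137), (614,182), (584,484) and (153,437). The darker grey rim sections stand between them, so the choice is confirmed.

```bash
cat >> h.py <<'E'
C=(np.array([(188,137),(614,182),(584,484),(153,437)])+.5)/6-.5+np.array([230,160])  # far-left, far-right, near-right, near-left
def box():
    P=toplane("top",C,.075)[:,:2]; L=np.array([(70,100),(70,-100),(-70,-100),(-70,100)])/1e3
    c=P.mean(0); H=(L.T@(P-c)); y=np.arctan2(H[0,1]-H[1,0],H[0,0]+H[1,1])
    return c,y,P,L
def press():
    c,y,_,_=box(); M=np.array([[np.cos(y),-np.sin(y)],[np.sin(y),np.cos(y)]])
    return {k:c+M@np.array(v) for k,v in dict(near=(-.061,0),far=(.061,0),left=(0,.091),right=(0,-.091)).items()}
def delta(o,p,z):
    return R.from_euler("xyz",o["tool_rot"],degrees=True).inv().apply(np.r_[p,z]-o["tool_pos"])*1e3
E
python3 - <<'E'
from h import *
c,y,P,L=box();print(c,np.degrees(y)); M=np.array([[np.cos(y),-np.sin(y)],[np.sin(y),np.cos(y)]]);print(((P-c)@M-L).round(4))
pr=press();print(pr); print({k:proj("scene",[np.r_[v,.084]]).round(1).tolist() for k,v in pr.items()},proj("scene",np.c_[P,[.075]*4]).round(1))
o=telemetry.get_obs();yaw=o["tool_rot"][2]
print("turn about tool z",np.radians(yaw)-y)
im=cv2.imread("pics/scene0.png")
q=proj("scene",np.c_[c+L@M.T,[.075]*4])
g=cv2.resize(im[160:270,280:410],None,fx=6,fy=6,interpolation=cv2.INTER_CUBIC)
for p in q: cv2.circle(g,tuple(int(v) for v in ((p-[280,160]+.5)*6)),3,(0,0,255),-1)
cv2.imwrite("pics/crop1.png",g[:600])
E
```

```text
[0.5443351  0.05566127] -6.6531852973191485
[[ 0.0009  0.0011]
 [ 0.001  -0.0006]
 [-0.0013 -0.0012]
 [-0.0006  0.0007]]
{'near': array([0.4837459 , 0.06272868]), 'far': array([0.60492431, 0.04859386]), 'left': array([0.55487829, 0.14604844]), 'right': array([ 0.53379191, -0.0347259 ])}
{'near': [[358.2, 192.1]], 'far': [[326.9, 216.8]], 'left': [[366.0, 225.1]], 'right': [[321.2, 184.7]]} [[349.8 244.9]
 [300.7 198.1]
 [336.5 171.3]
 [386.  214.1]]
turn about tool z 0.49899223487230726
```

View pics/crop1.png

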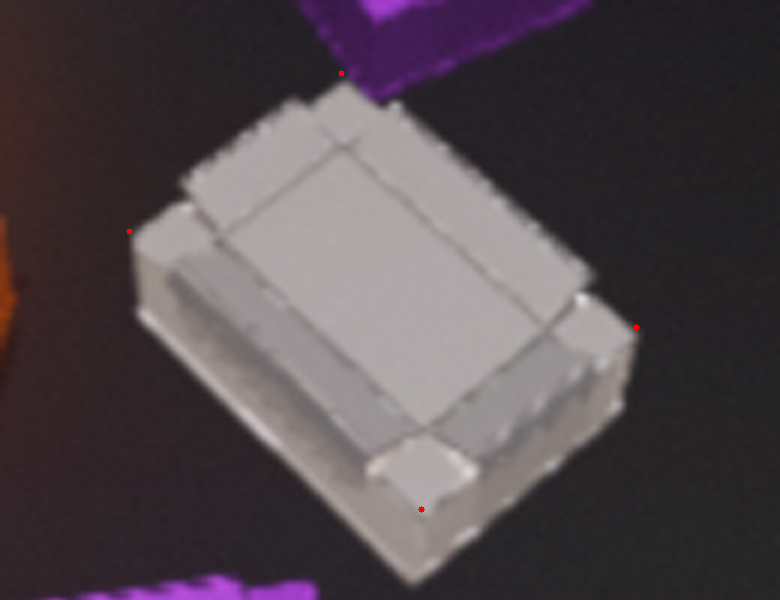

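The scene view agrees: projected lid corners fall within about 2 px of the box's corners, and all four sections are up. Next I'll turn the tool to the box's yaw, close the fingers and travel to above the right section.

>>> {"op": "arm_command", "data": {
  "series": "0 0 0 0.125 255; 0 0 0 0.125 255; 0 0 0 0.125 255; 0 0 0 0.125 255; 7 -18 0 0 255; 14 -37 0 0 255; 14 -37 0 0 255; 14 -37 0 0 255; 14 -37 0 0 255; 14 -37 0 0 255; 14 -37 0 0 255; 14 -37 0 0 255; 14 -37 0 0 255; 14 -37 0 0 255; 14 -37 0 0 255; 14 -37 0 0 255; 14 -37 0 0 255; 14 -37 0 0 255; 14 -37 0 0 255; 14 -37 0 0 255",
  "squeeze": 10
}}

```text
time_s: 1.77
tool_pos: [0.5255, -0.0575, 0.2224]
tool_rot: [180.0, 0.0, -6.7]
force: [0.7, -1.2, 0.6]
grip_width: 0.0005
grasp_force: 0.0
```

>>> {"op": "arm_command", "data": {
  "series": "7 -25 0 0 255; 0 0 0 0 255; 0 0 0 0 255; 0 0 0 0 255"
}}

```text
time_s: 2.1
tool_pos: [0.5346, -0.0363, 0.222]
tool_rot: [179.9, 0.1, -6.8]
force: [-0.8, -0.9, -0.1]
grip_width: 0.0003
grasp_force: 0.0
```

```bash
cat > s.py <<'E'
from h import *
o=telemetry.get_obs();print(o["time_s"],o["tool_pos"].round(4),o["tool_rot"].round(2),o["force"].round(2),o["grip_width"])
for k,v in press().items(): print(k,delta(o,v,.095).round(1))
E
python3 s.py
```

```text
2.1 [ 0.5346 -0.0363  0.222 ] [ 1.7995e+02  7.0000e-02 -6.7500e+00] [-0.76 -0.95 -0.11] 0.0002705673665861786
near [-62.  -92.4 127. ]
far [ 60.  -92.7 126.9]
left [  -1.2 -183.5  126.9]
right [ -0.9  -1.5 127. ]
```

>>> {"op": "arm_command", "data": {
  "series": "-1 -1 20 0 255; 0 0 35 0 255; 0 0 35 0 255; 0 0 25 0 255; 0 0 12 0 255; 0 0 0 0 255; 0 0 0 0 255"
}}

```text
time_s: 2.68
tool_pos: [0.5344, -0.0353, 0.096]
tool_rot: [180.0, 0.0, -6.8]
force: [0.5, 0.8, -0.5]
grip_width: 0.0005
grasp_force: 0.0
```

Run:
```python
from h import *
exec(open('s.py').read())
cv2.imwrite("pics/w1.png",cv2.resize(cams.read_camera("scene")[140:260,260:420],None,fx=5,fy=5,interpolation=cv2.INTER_CUBIC))
```

```text
2.6833 [ 0.5344 -0.0353  0.096 ] [179.98   0.    -6.81] [ 0.5   0.82 -0.49] 0.0005182821168153895
near [-61.9 -91.3   1. ]
far [ 60.1 -91.7   1. ]
left [  -1.1 -182.5    0.9]
right [-0.6 -0.5  1. ]
```

View pics/w1.png

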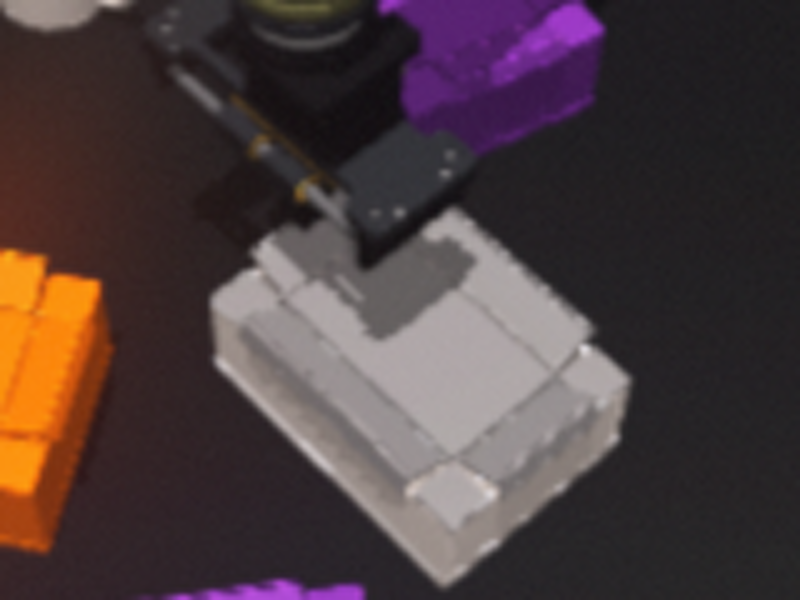

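The gripper hovers over the right section (around crop (350,230)), and the box hasn't moved. Pressing now.

>>> {"op": "arm_command", "data": {
  "series": "0 0 3 0 255; 0 0 3 0 255; 0 0 3 0 255; 0 0 3 0 255; 0 0 3 0 255; 0 0 2 0 255; 0 0 2 0 255; 0 0 0 0 255; 0 0 0 0 255; 0 0 0 0 255"
}}

```text
time_s: 3.57
tool_pos: [0.5341, -0.034, 0.0763]
tool_rot: [-180.0, 0.0, -6.7]
force: [-0.6, 0.8, 0.5]
grip_width: 0.0004
grasp_force: 0.0
```

>>> {"op": "arm_command", "data": {
  "series": "0 0 -20 0 255; 0 0 -20 0 255; -1 -23 0 0 255; 0 -40 0 0 255; 0 -40 0 0 255; 0 -40 0 0 255; 0 -30 0 0 255; 0 -11 10 0 255; 0 0 10 0 255; 0 0 0 0 255; 0 0 0 0 255"
}}

```text
time_s: 4.48
tool_pos: [0.5542, 0.1466, 0.0954]
tool_rot: [179.9, 0.1, -6.8]
force: [0.1, -1.2, -0.0]
grip_width: 0.0006
grasp_force: 0.0
```

Run:
```python
from h import *
exec(open('s.py').read())
cv2.imwrite("pics/w2.png",cv2.resize(cams.read_camera("scene")[140:260,260:420],None,fx=5,fy=5,interpolation=cv2.INTER_CUBIC))
```

```text
4.4833 [0.5542 0.1466 0.0954] [ 1.7989e+02  1.3000e-01 -6.8100e+00] [ 0.08 -1.16 -0.03] 0.0006134838878888874
near [-60.   91.6   0.7]
far [62.  91.3  0.4]
left [0.8 0.5 0.4]
right [  1.3 182.5   0.7]
```

View pics/w2.png

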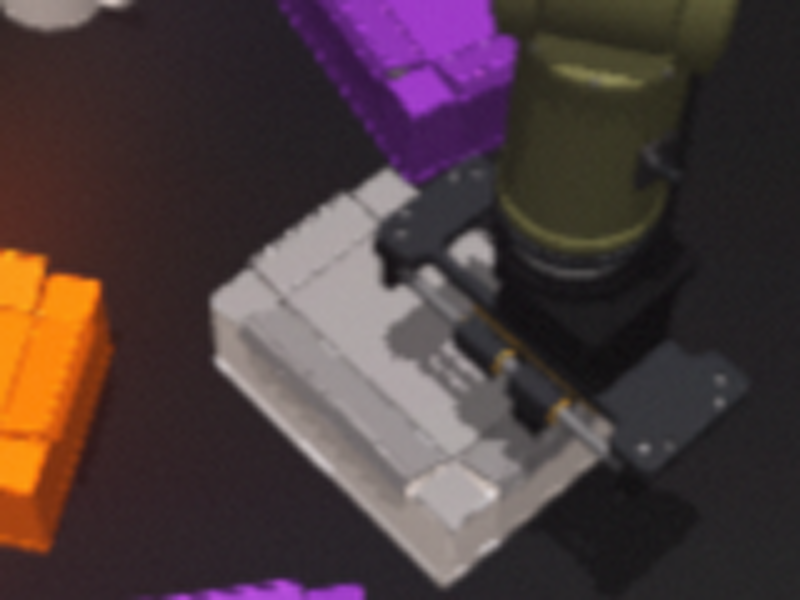

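The right section (crop (300,235)) now lies flush with the corners and the box hasn't moved. The fingertips are over the left section at about (525,410). Pressing left, then moving to far and pressing.

>>> {"op": "arm_command", "data": {
  "series": "1 0 3 0 255; 0 0 3 0 255; 0 0 3 0 255; 0 0 3 0 255; 0 0 3 0 255; 0 0 2 0 255; 0 0 2 0 255; 0 0 0 0 255; 0 0 0 0 255; 0 0 0 0 255"
}}

```text
time_s: 5.37
tool_pos: [0.5557, 0.1485, 0.0773]
tool_rot: [180.0, 0.0, -6.7]
force: [-0.9, -0.5, -0.3]
grip_width: 0.0002
grasp_force: 0.0
```

>>> {"op": "arm_command", "data": {
  "series": "0 0 -20 0 255; 0 0 -20 0 255; 15 23 0 0 255; 20 30 0 0 255; 20 30 0 0 255; 6 9 10 0 255; 0 0 10 0 255; 0 0 0 0 255; 0 0 0 0 255"
}}

```text
time_s: 6.12
tool_pos: [0.6043, 0.0517, 0.0966]
tool_rot: [-180.0, 0.1, -6.6]
force: [-0.8, 0.9, 0.9]
grip_width: 0.0001
grasp_force: 0.0
```

```bash
python3 s.py
```

```text
6.1167 [0.6043 0.0517 0.0966] [-1.7996e+02  1.4000e-01 -6.6200e+00] [-0.78  0.9   0.9 ] 0.00014343830997738238
near [-121.1    2.9    1.9]
far [0.9 3.  1.6]
left [-60.  -88.    1.9]
right [-60.1  94.    1.7]
```

>>> {"op": "arm_command", "data": {
  "series": "1 3 3 0 255; 0 0 3 0 255; 0 0 3 0 255; 0 0 3 0 255; 0 0 3 0 255; 0 0 3 0 255; 0 0 2 0 255; 0 0 0 0 255; 0 0 0 0 255; 0 0 0 0 255"
}}

```text
time_s: 6.95
tool_pos: [0.6058, 0.0469, 0.0771]
tool_rot: [180.0, 0.1, -6.7]
force: [0.1, -0.2, -0.6]
grip_width: 0.0005
grasp_force: 0.0
```

>>> {"op": "arm_command", "data": {
  "series": "0 0 -20 0 255; 0 0 -20 0 255; -22 0 0 0 255; -35 0 0 0 255; -35 0 0 0 255; -20 0 0 0 255; -10 0 10 0 255; 0 0 10 0 255; 0 0 0 0 255; 0 0 0 0 255"
}}

```text
time_s: 7.78
tool_pos: [0.4854, 0.061, 0.0971]
tool_rot: [-180.0, 0.0, -6.7]
force: [0.7, -0.1, -0.7]
grip_width: 0.0007
grasp_force: 0.0
```

```bash
python3 s.py
```

```text
7.7833 [0.4854 0.061  0.0971] [-1.7999e+02  4.0000e-02 -6.7300e+00] [ 0.68 -0.1  -0.73] 0.0006740747039951154
near [-1.9 -1.5  2.1]
far [120.1  -1.7   2. ]
left [ 59.  -92.6   2.1]
right [59.3 89.4  2. ]
```

Press near, then back away upward and to the right, clear of both cameras' views.

>>> {"op": "arm_command", "data": {
  "series": "-2 -1 3 0 255; 0 0 3 0 255; 0 0 3 0 255; 0 0 3 0 255; 0 0 3 0 255; 0 0 3 0 255; 0 0 2 0 255; 0 0 0 0 255; 0 0 0 0 255; 0 0 0 0 255"
}}

```text
time_s: 8.62
tool_pos: [0.4834, 0.0624, 0.0776]
tool_rot: [180.0, -0.0, -6.7]
force: [0.0, -0.2, -0.8]
grip_width: 0.0005
grasp_force: 0.0
```

>>> {"op": "arm_command", "data": {
  "series": "0 0 -20 0 255; 0 0 -40 0 255; 0 0 -40 0 255; 0 0 -30 0 255; 0 30 0 0 255; 0 40 0 0 255; 0 40 0 0 255; 0 40 0 0 255; 0 40 0 0 255; 0 40 0 0 255; 0 40 0 0 255; 0 30 0 0 255; 0 0 0 0 255; 0 0 0 0 255"
}}

```text
time_s: 9.78
tool_pos: [0.4475, -0.2374, 0.2074]
tool_rot: [-180.0, 0.0, -7.0]
force: [0.6, 0.5, -0.8]
grip_width: 0.0002
grasp_force: 0.0
```

Run:
```python
from h import *
a=cv2.resize(cams.read_camera("scene")[160:270,285:405],None,fx=5,fy=5,interpolation=cv2.INTER_CUBIC)
t=cams.read_camera("top"); cv2.imwrite("pics/top3.png",t)
cv2.imwrite("pics/s3.png",a)
cv2.imwrite("pics/t3.png",np.vstack([cv2.resize(t[165:255,235:355],None,fx=4,fy=4,interpolation=cv2.INTER_CUBIC),cv2.resize(t[60:340,150:630],(480,240))[:240]]))
```

```text
(no output)
```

View pics/s3.png

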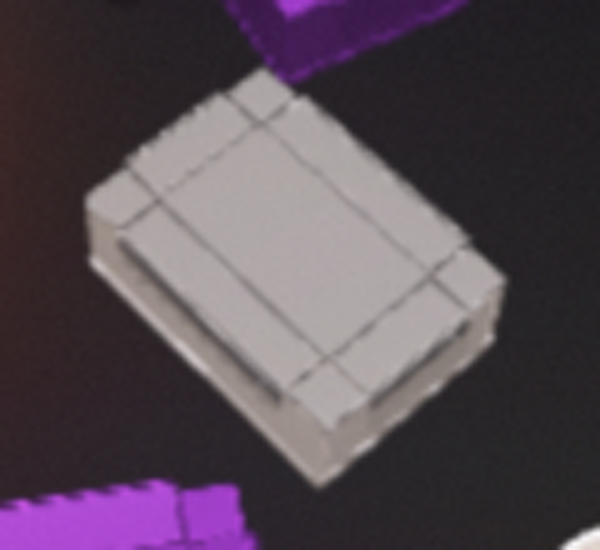

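View pics/t3.png

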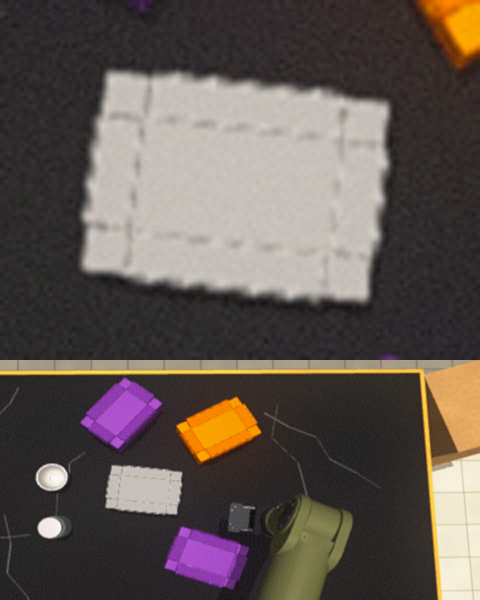

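Both views show all four sections the same shade as the lid and flush with the corners. The box corners are in their starting place, and the jar and bowl haven't moved. The mug is hidden behind the arm, but the tool passed well above it. Handing in.

```bash
python3 -c "
from cell import env
print(env.sign_off())"
```

```text
the job is handed in; nothing more can be done
None
```

I pressed down all four rim sections and handed the job in; the last pictures show them flush and the box, jar and bowl in place, with the mug hidden behind the arm, and the hand-in gave no verdict.

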